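# Push a blower drum up its ramp and hold it at the stop

### The arm

A 7-joint arm with a two-finger parallel gripper is mounted at the origin on the work surface. World frame = base frame: x ahead of the robot, y to its left, z up, the work surface at z = 0. Lengths are in m, angles in rad, forces in N, time in s.
With the tool pointing down it reaches from about 0.4 to 0.85 m from the base axis. Payload 10.4 kg.
Tool frame: the origin (TCP) lies midway between the tips of the shut fingers; the grasp point (between the pads) lies manip.grasp_offset behind it (manip.grasp_offset is the distance from the TCP to the grasp point, in m); z points along the fingers, y is the line along which they close (so a half turn about z gives the same grasp; the last joint's range is limited). The gripper opens to 85 mm and grips with 20 to 120 N. Pads are 22 mm wide; open, the fingers measure 114 mm over their backs; the gripper's body (76 mm by 85 mm) begins 54 mm behind the grasp point. The pads swing forward as they close: fully open they stand 13 mm farther back than shut.
Start: joints at [-1.259, 0.332, -0.065, 1.46, 0.022, 1.35, -0.088], TCP at [0.205, 0.59, 0.231] pointing down, gripper open.
Joint ranges: [-2.6, 2.6], [-0.5, 2.12], [-1.47, 1.34], [0.16, 2.42], [-1.27, 4.41], [0.06, 2.06], [-2.6, 2.6]. Speed limits (rad/s): [2.22, 2.22, 2.79, 2.79, 3.14, 3.14, 3.14].

### API

Orientations are given as a unit quaternion [w, x, y, z].
In Python, from bench import manip gives the robot as it stands.
- The arm moves only by the tool carry_out, never from a script. Its argument "increments" is a list of rows, each a list of 5 numbers: the shift along the tool's x, y, z in m, then the turn about the tool's z in degrees, then the closure, from 0 (fully open) to 1 (shut). In form: [[tx, ty, tz, spin, jaw], ...]. A call has 1 to 5 rows; each row shifts and turns the commanded pose from where the row before left it, along the tool's axes as they then stand; what a row does not reach is not made up. A row lasts 1/12 s, in which the tool goes at most 41.7 mm and 7.16 degrees, less where a joint would pass 70% of its speed; a pose out of reach is approached as far as the arm can. A call with a gripper value outside its range is refused whole. The fingers move at their own pace and stop on an object; "force" is the grip in N (left out, the last holds). Time passes only in rows, so rows that do not move let the fingers close. It gives the time, the measured TCP pose, the force, the opening and the grip force at its end, in the units of the state.
- manip.observe(): the state, without advancing time (a new reading comes with each control period).
- manip.snapshot(name): name is "side" or "top"; returns a dict with "img" (400x640x3 uint8, red, green, blue), "K" (3x3 intrinsics, pixels), "dist" ([k1, k2, p1, p2, k3] as OpenCV has them; the pictures are not rectified), "rvec" (rotation vector, rad) and "tvec" (3), from world to camera coordinates, as OpenCV has them. Camera axes: x right, y down, z forward; pixel columns grow to the right and rows downward; lengths in m; the calibration is good to about 2 mm. A picture is of the moment at which its call begins. There is no depth.
- manip.finish_job(): hands the job in; it is judged then, once.
The state is a dict: "time": time; "qpos": joint angles; "qvel": joint speeds; "joint_torque": joint torques, N m; "ee_pos": TCP position; "orientation": TCP orientation; "wrist_force": force on the tool from outside, world axes, zero at the start; "moment": the same for the moment, N m; "opening": opening from 0.0 (shut) to 1.0 (fully open); "finger_force": force on a finger pad.
Only numpy, scipy, OpenCV 4.12 (cv2) and the standard library are available. Lean on these libraries where they do the work, as an engineer would, in place of code of your own. Each camera call takes 0.05 s, during which the arm holds its last target. There are 200 camera calls.

### The job

The oven's blower drum lies at the foot of its sheet-metal loading ramp. Without gripping or lifting it, put the fingers behind it and push it gently and steadily up the ramp, never letting it run back, until it bears squarely against both uprights of the stop at the top, and finish while still holding it there, the fingers keeping a steady push on it against the stop, for a colleague to pin it. Leave the parts and tools lying around the ramp where they are.

Things in the scene. Friction and masses are not known exactly. Their poses are not given: they have to be found in the camera images.
- drum: Blower drum: loose aluminium squirrel-cage roller, smooth cylinder of radius 43 mm, 150 mm long, about 0.3 kg. Origin at its centre; its y axis is the axle, x and z turn as it rolls. Starts at the foot of the ramp against the low lip. It may slide as well as roll on the deck: pushing it up takes 1 to 5 N; let go on the slope, it runs back down.
- deck: Tilted steel deck of the ramp, fixed, 186 mm wide, slope 0.14 rad. Origin on its upper surface, mid-width; x points up the slope, y across it (level), z out of it. It runs from x = -90 mm (foot lip 10 mm high) to 125 mm; side cheeks (inner faces at y = +-90 mm) are 20 mm high. Drum centre here: about (-62, 0, 43) mm at the start, (77, 0, 43) mm home.
- stop: Stop at the upper end of the deck, grey, fixed: two uprights 26 mm wide, centred 50 mm either side of the middle, 70 mm high over the deck, joined low down. Origin midway between them, in the plane of the faces that meet the drum, 43 mm out from the deck; axes parallel to the deck's, x away from the drum.
- ramp: The level base of the whole ramp, a fixed 250 x 200 mm plate 4 mm thick on the work surface. Origin on the work surface 50 mm under the deck's origin; x uphill, y across, z up. It reaches from x = -115 mm to 135 mm. Its place changes and its uphill direction is within 0.5 rad of world +x.
- sleeve: Bystander, not to be disturbed: a brass bearing sleeve, 32 mm across and 30 mm high, loose, standing or lying on the work surface near the ramp; origin at the centre of its underside.
- jar: Bystander, not to be disturbed: a small glass jar, 44 mm across and 50 mm high, loose, standing or lying on the work surface near the ramp; origin at the centre of its underside.
- endcap: Bystander, not to be disturbed: a grey plastic end cap, 60 mm across and 16 mm high, loose, standing or lying on the work surface near the ramp; origin at the centre of its underside.
- motor: Bystander, not to be disturbed: a small motor on a 50 mm square plate, 54 mm high, loose, standing or lying on the work surface near the ramp; origin at the centre of its underside.
- wrench: Bystander, not to be disturbed: a wrench 160 mm long, loose, standing or lying on the work surface near the ramp; origin at the centre of its underside.
- screwdriver: Bystander, not to be disturbed: a screwdriver 190 mm long, loose, standing or lying on the work surface near the ramp; origin at the centre of its underside.
- dish: Bystander, not to be disturbed: a shallow steel dish, 84 mm across and 28 mm high, loose, standing or lying on the work surface near the ramp; origin at the centre of its underside.
Things that resemble listed ones, but are neither listed nor needed, are in the scene too. What is meant by the drum is not blue or orange, and is the larger of those in its own colour.

How it is judged:
By the outcome, as a careful person would: the job done as asked, in the order asked, and still so for the second after the job is handed in, while the arm keeps its last pose, push and grip.
It also fails if it takes over 42 s, if anything falls off the work surface, if the arm or the gripper's body presses on something with over 40 N, if the wrist force passes 120 N, or if a joint passes its speed limit or range.

## Working session

There is one attempt and no reset: what is moved stays moved. The work goes in short steps, Python scripts to look and compute and a tool call to move; the robot and the scene stay as the last step left them, time stands still between calls to the robot, and variables do not carry over. Pictures are saved under pics/ and viewed, at most 10 in all, crops included, and the job is handed in when it is done.

Besides the shell and the picture viewer there is one more tool, called after "Request:" by a JSON object that holds its "method" and its "body". carry_out: Moves the arm, as the interface text tells. Its arguments: {"type":"object","properties":{"increments":{"type":"array","items":{"type":"array","items":{"type":"number"}}},"force":{"type":"number"}},"required":["increments"]}

```bash
mkdir -p pics; python3 - <<'E'
from bench import manip
import cv2,pickle
print(manip.observe(), manip.grasp_offset)
for n in("side","top"):
    s=manip.snapshot(n); pickle.dump(s,open(n+".pkl","wb")); cv2.imwrite(f"pics/{n}0.png",s["img"][:,:,::-1])
    print(n,s["K"],s["dist"],s["rvec"],s["tvec"])
E
```

```text
{'time': 0.0, 'qpos': array([-1.25863442,  0.332857  , -0.06470246,  1.46089117,  0.02158909,
        1.3499066 , -0.08853327]), 'qvel': array([-0.0003712 , -0.00039661, -0.00097733,  0.00014564, -0.00054236,
       -0.00023773, -0.00036194]), 'joint_torque': array([-5.70158663e-04, -6.25443506e+01,  4.86411550e-02, -3.91596544e+01,
        1.60959258e-02,  1.01380987e-02,  9.36654658e-06]), 'ee_pos': array([0.20522258, 0.58996974, 0.23054917]), 'orientation': array([-8.86789873e-05,  1.66607051e-01,  9.86023135e-01, -6.77792791e-04]), 'wrist_force': array([0.60268182, 0.16417419, 0.33921745]), 'moment': array([0.02397866, 0.03462946, 0.00634651]), 'finger_force': 0.0, 'opening': 0.9966440907963151} 0.0187
side [[386.32159397   0.         323.52769518]
 [  0.         386.32159397 202.49952114]
 [  0.           0.           1.        ]] [-0.04531475  0.          0.          0.          0.        ] [ 2.13337201 -0.55558753  0.3068764 ] [-0.39939327  0.26360911  0.89580462]
top [[417.21020419   0.         320.63686929]
 [  0.         417.21020419 197.45287255]
 [  0.           0.           1.        ]] [-0.05748859  0.          0.          0.          0.        ] [ 2.21087099 -2.18793955  0.08933043] [0.05977264 0.54725418 1.02140949]
```

View pics/side0.png

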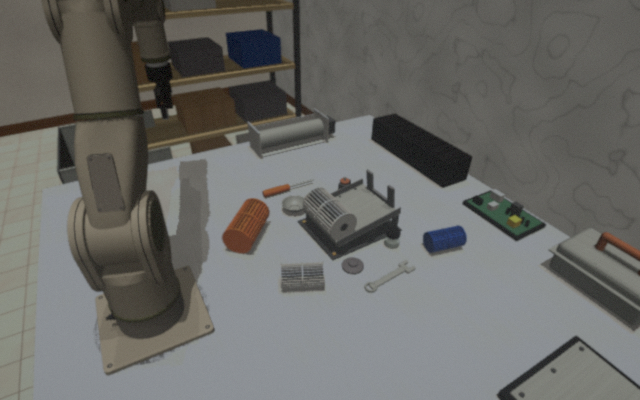

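View pics/top0.png

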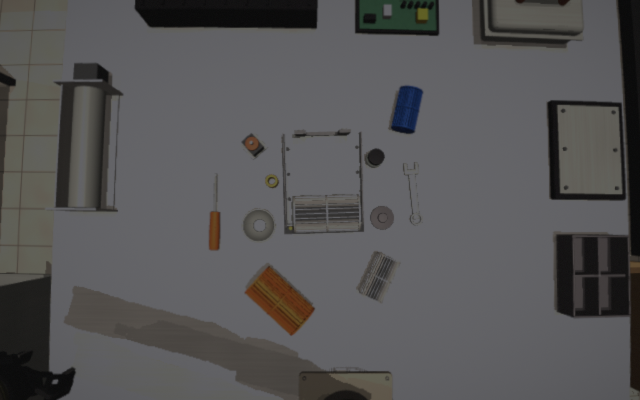

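The side view shows the grey drum on the ramp at (330,212). The others are a smaller grey roller at (303,277), an orange one at (247,225) and a blue one at (445,238). From the top they are at (326,213), (378,276), (280,298) and (407,109). The drum I want is the larger grey one, on the ramp foot. An enlarged crop will confirm it.

```bash
cat > h.py <<'E'
import cv2,pickle,numpy as np
def ray(s,px):
    n=cv2.undistortPoints(np.array([[px]],float),s["K"],s["dist"])[0,0]
    R=cv2.Rodrigues(s["rvec"])[0]; c=-R.T@s["tvec"].ravel()
    return c,R.T@np.r_[n,1]
def onz(s,px,z):
    c,d=ray(s,px); return c+d*(z-c[2])/d[2]
def proj(s,P): return cv2.projectPoints(np.array(P,float).reshape(-1,1,3),s["rvec"],s["tvec"],s["K"],s["dist"])[0][:,0]
E
python3 - <<'E'
from h import *
t=pickle.load(open("top.pkl","rb")); s=pickle.load(open("side.pkl","rb"))
a=cv2.resize(t["img"][120:245,235:395],None,fx=4.6,fy=4.6,interpolation=cv2.INTER_CUBIC)
cv2.imwrite("pics/topc.png",cv2.convertScaleAbs(a[:,:,::-1],alpha=1.6))
a=cv2.resize(s["img"][160:265,280:420],None,fx=5,fy=5,interpolation=cv2.INTER_CUBIC)
cv2.imwrite("pics/sidec.png",cv2.convertScaleAbs(a[:,:,::-1],alpha=1.6))
for p,z in [((285,232),.047),((363,231),.047),((326,213),.085)]: print(p,onz(t,p,z))
E
```

```text
(285, 232) [0.46072323 0.15075476 0.047     ]
(363, 231) [ 0.46487423 -0.03677941  0.047     ]
(326, 213) [0.50638636 0.05400943 0.085     ]
```

View pics/topc.png

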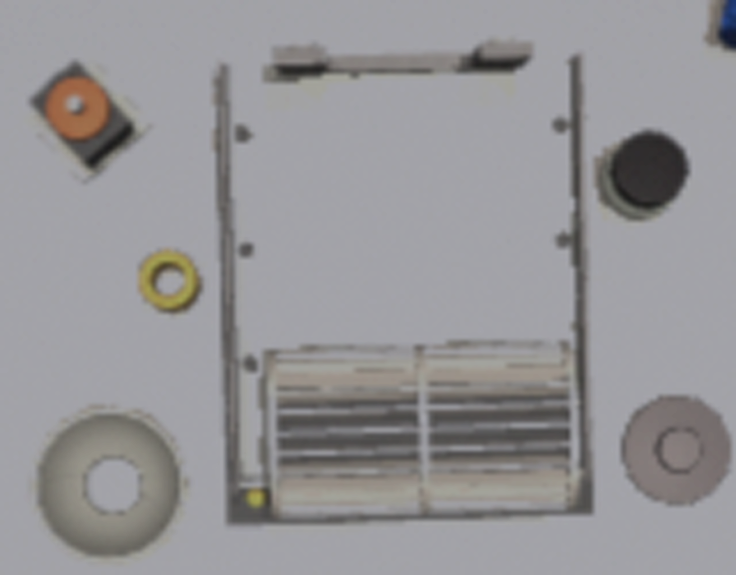

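View pics/sidec.png

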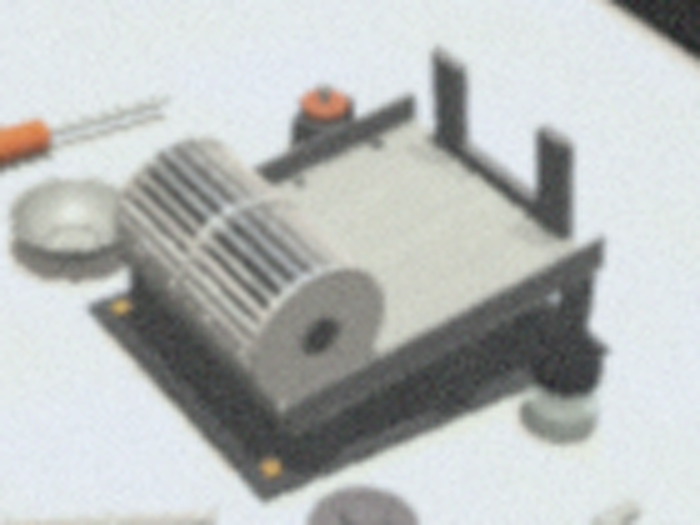

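The crops confirm it: the larger grey drum lies on the ramp foot, top crop x 268–575. Uphill is toward the stop, whose uprights are at top px (300,131) and (345,131). Next is the ramp pose, cross-checked against the given sizes.

```bash
cat > m.py <<'E'
from h import *
from bench import manip
from scipy.spatial.transform import Rotation as Ro
t=pickle.load(open("top.pkl","rb"));s=pickle.load(open("side.pkl","rb"))
C=lambda x,y:(234.5+(x+.5)/4.6,119.5+(y+.5)/4.6)
S=lambda x,y:(279.5+(x+.5)/5,159.5+(y+.5)/5)
b=[onz(t,C(228,522),.004),onz(t,C(592,512),.004)]
u=[onz(t,C(298,50),.137),onz(t,C(505,48),.137)]
c=[onz(t,C(220,66),.087),onz(t,C(577,57),.087)]
sb=[onz(s,S(92,308),.004),onz(s,S(264,497),.004)]
for n,p in(("base",b),("upr",u),("cheek",c),("sidebase",sb)):
    d=p[0]-p[1]; print(n,np.round(p,4).tolist(),"len",np.linalg.norm(d).round(4),"yaw",np.arctan2(-d[0],d[1]).round(4))
mb,mc=np.mean(b,0),np.mean(c,0); d=mc-mb; print("len foot-top",np.linalg.norm(d[:2]),"(236)","yaw",np.arctan2(d[1],d[0]))
# drum crop outline, ends at axle height
print("drum ends", [onz(t,C(*p),.085).round(4).tolist() for p in((270,425),(575,425))])
E
python3 m.py
```

```text
base [[0.4571, 0.1556, 0.004], [0.4643, -0.0428, 0.004]] len 0.1985 yaw 0.0367
upr [[0.6876, 0.1164, 0.137], [0.69, 0.0164, 0.137]] len 0.1001 yaw 0.0241
cheek [[0.69, 0.1577, 0.087], [0.6973, -0.0242, 0.087]] len 0.182 yaw 0.0397
sidebase [[0.4555, 0.1519, 0.004], [0.4632, -0.0424, 0.004]] len 0.1945 yaw 0.0395
len foot-top 0.23318992115564646 (236) yaw 0.04425164011105617
drum ends [[0.5079, 0.1297, 0.085], [0.5095, -0.0241, 0.085]]
```

Request:
{"method": "carry_out", "body": {"increments": [[0, 0, 0, -5.4, 0.5], [0, 0, 0, -5.4, 0.5], [0, 0, 0, -5.4, 0.5], [0, 0, 0, -5.3, 0.5], [0, 0, 0, 0, 0.5]]}}

```text
time: 0.52
ee_pos: [0.2053, 0.5901, 0.2309]
orientation: [-0.0, -0.022, 1.0, -0.0]
wrist_force: [0.7, 0.3, -0.2]
opening: 0.502
finger_force: 0.0
```

```bash
cat > go.py <<'E'
import sys,numpy as np
from bench import manip
from scipy.spatial.transform import Rotation as Ro
o=manip.observe();q=o["orientation"];R=Ro.from_quat([q[1],q[2],q[3],q[0]]).as_matrix()
print("t",o["time"],"p",o["ee_pos"].round(4),"F",o["wrist_force"].round(2),"open",round(o["opening"],2),"xhead",np.degrees(np.arctan2(R[1,0],R[0,0])).round(2),"z",R[:,2].round(3))
for a in sys.argv[1:]:
    g=np.array(eval(a)); print(a,"tool delta mm",(R.T@(g-o["ee_pos"])*1e3).round(1))
E
python3 go.py "(.46,.25,.231)" "(.43,.0555,.231)"
```

```text
t 0.5167 p [0.2053 0.5901 0.2309] F [ 0.67  0.33 -0.2 ] open 0.5 xhead -177.44 z [-0.    -0.001 -1.   ]
(.46,.25,.231) tool delta mm [-2.392e+02 -3.511e+02  1.000e-01]
(.43,.0555,.231) tool delta mm [-2.005e+02 -5.441e+02  2.000e-01]
```

Request:
{"method": "carry_out", "body": {"increments": [[-0.016, -0.0234, 0, 0, 0.5], [-0.016, -0.0234, 0, 0, 0.5], [-0.016, -0.0234, 0, 0, 0.5], [-0.016, -0.0234, 0, 0, 0.5], [-0.016, -0.0234, 0, 0, 0.5]]}}

```text
time: 0.93
ee_pos: [0.2906, 0.4754, 0.2311]
orientation: [-0.0, -0.018, 1.0, -0.0]
wrist_force: [1.1, 0.0, -0.5]
opening: 0.502
finger_force: 0.0
```

Request:
{"method": "carry_out", "body": {"increments": [[-0.016, -0.0234, 0, 0, 0.5], [-0.016, -0.0234, 0, 0, 0.5], [-0.016, -0.0234, 0, 0, 0.5], [-0.016, -0.0234, 0, 0, 0.5], [-0.016, -0.0234, 0, 0, 0.5]]}}

```text
time: 1.35
ee_pos: [0.3752, 0.3617, 0.2312]
orientation: [-0.0, -0.018, 1.0, 0.0]
wrist_force: [-0.9, -0.2, 0.7]
opening: 0.499
finger_force: 0.0
```

Request:
{"method": "carry_out", "body": {"increments": [[-0.016, -0.0234, 0, 0, 0.5], [-0.016, -0.0234, 0, 0, 0.5], [-0.016, -0.0234, 0, 0, 0.5], [-0.016, -0.0234, 0, 0, 0.5], [-0.016, -0.0234, 0, 0, 0.5]]}}

```text
time: 1.77
ee_pos: [0.4599, 0.248, 0.2312]
orientation: [-0.0, -0.018, 1.0, 0.0]
wrist_force: [0.2, 0.5, 1.4]
opening: 0.5
finger_force: 0.0
```

Request:
{"method": "carry_out", "body": {"increments": [[0.004, -0.02, 0, 0, 0.5], [0.004, -0.02, 0, 0, 0.5], [0.004, -0.02, 0, 0, 0.5], [0.004, -0.02, 0, 0, 0.5], [0.004, -0.02, 0, 0, 0.5]]}}

```text
time: 2.18
ee_pos: [0.4431, 0.1475, 0.2311]
orientation: [-0.0, -0.018, 1.0, 0.0]
wrist_force: [-0.5, -0.4, 0.6]
opening: 0.501
finger_force: 0.0
```

Request:
{"method": "carry_out", "body": {"increments": [[0.004, -0.02, 0, 0, 0.5], [0.004, -0.02, 0, 0, 0.5], [0.004, -0.02, 0, 0, 0.5], [0.004, -0.02, 0, 0, 0.5], [0, 0, 0, 0, 0.5]]}}

```text
time: 2.6
ee_pos: [0.4303, 0.0643, 0.2313]
orientation: [-0.0, -0.016, 1.0, 0.0]
wrist_force: [0.2, -0.8, -0.3]
opening: 0.501
finger_force: 0.0
```

```bash
python3 go.py "(.43,.0555,.231)" "(.43,.0555,.068)"
```

```text
t 2.6 p [0.4303 0.0643 0.2313] F [ 0.22 -0.8  -0.29] open 0.5 xhead -178.14 z [-0.  0. -1.]
(.43,.0555,.231) tool delta mm [ 0.6 -8.8  0.3]
(.43,.0555,.068) tool delta mm [  0.6  -8.8 163.3]
```

Request:
{"method": "carry_out", "body": {"increments": [[0, -0.0088, 0.02, -0.4, 0.5], [0, 0, 0.03, 0, 0.5], [0, 0, 0.03, 0, 0.5], [0, 0, 0.03, 0, 0.5], [0, 0, 0.02, 0, 0.5]]}}

```text
time: 3.02
ee_pos: [0.4298, 0.0592, 0.0988]
orientation: [-0.001, -0.022, 1.0, -0.0]
wrist_force: [-0.4, 0.2, -0.5]
opening: 0.498
finger_force: 0.0
```

Request:
{"method": "carry_out", "body": {"increments": [[0, 0, 0.015, 0, 0.5], [0, 0, 0.01, 0, 0.5], [0, 0, 0.008, 0, 0.5], [0, 0, 0, 0, 0.5], [0, 0, 0, 0, 0.5]]}}

```text
time: 3.43
ee_pos: [0.4312, 0.0594, 0.0686]
orientation: [0.0, -0.023, 1.0, 0.0]
wrist_force: [0.4, -0.6, 0.1]
opening: 0.497
finger_force: 0.0
```

```bash
python3 go.py "(.453,.0565,.068)"; python3 - <<'E'
from bench import manip
import cv2,numpy as np
a=manip.snapshot("side")["img"][120:270,240:440];b=manip.snapshot("top")["img"][110:260,230:430]
c=np.vstack([a,b]);cv2.imwrite("pics/c1.png",cv2.convertScaleAbs(cv2.resize(np.hstack([a,b]),None,fx=2,fy=2,interpolation=cv2.INTER_CUBIC)[:,:,::-1],alpha=1.5))
E
```

```text
t 3.4333 p [0.4312 0.0594 0.0686] F [ 0.43 -0.61  0.07] open 0.5 xhead -177.32 z [ 0.  0. -1.]
(.453,.0565,.068) tool delta mm [-21.6  -3.9   0.6]
```

View pics/c1.png

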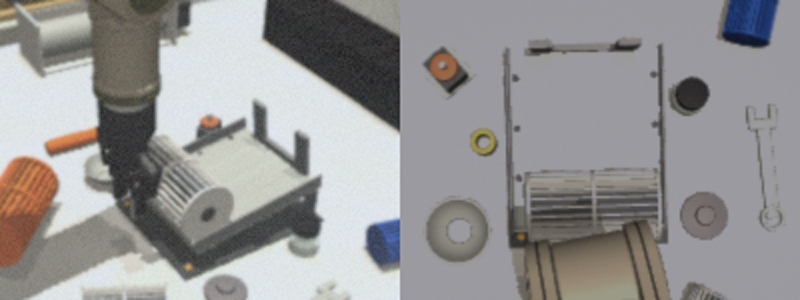

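Side crop: the fingers are down behind the drum (crop ~(125,195)), clear of it and of the dish. Now creeping to contact.

Request:
{"method": "carry_out", "body": {"increments": [[-0.004, -0.004, 0, 0, 0.5], [-0.004, 0, 0, 0, 0.5], [-0.003, 0, 0, 0, 0.5], [-0.002, 0, 0, 0, 0.5], [-0.001, 0, 0, 0, 0.5]]}}

```text
time: 3.95
ee_pos: [0.4457, 0.0559, 0.0684]
orientation: [0.0, -0.024, 1.0, 0.0]
wrist_force: [0.3, 0.8, 0.7]
opening: 0.498
finger_force: 0.0
```

Request:
{"method": "carry_out", "body": {"increments": [[-0.001, 0, 0, 0, 0.5], [-0.001, 0, 0, 0, 0.5], [-0.001, 0, 0, 0, 0.5], [-0.001, 0, 0, 0, 0.5], [-0.001, 0, 0, 0, 0.5]]}}

```text
time: 4.37
ee_pos: [0.4502, 0.0562, 0.0683]
orientation: [-0.0, -0.024, 1.0, 0.0]
wrist_force: [-0.4, 0.4, 0.3]
opening: 0.5
finger_force: 0.0
```

Request:
{"method": "carry_out", "body": {"increments": [[-0.001, 0, 0, 0, 0.5], [-0.001, 0, 0, 0, 0.5], [-0.001, 0, 0, 0, 0.5], [-0.001, 0, 0, 0, 0.5], [-0.001, 0, 0, 0, 0.5]]}}

```text
time: 4.78
ee_pos: [0.455, 0.0563, 0.0682]
orientation: [-0.0, -0.024, 1.0, 0.0]
wrist_force: [-2.1, 0.4, -0.0]
opening: 0.5
finger_force: 0.6
```

```bash
python3 go.py "(.591,.0621,.087)"
```

```text
t 4.7833 p [0.455  0.0563 0.0682] F [-2.06  0.4  -0.01] open 0.5 xhead -177.28 z [-0.001 -0.    -1.   ]
(.591,.0621,.087) tool delta mm [-136.1   -0.7  -18.9]
```

Contact at x≈0.454, as predicted, with about 2 N. Pushing steadily up the slope.

Request:
{"method": "carry_out", "body": {"increments": [[-0.0015, 0, -0.0002, 0, 0.5], [-0.0015, 0, -0.0002, 0, 0.5], [-0.0015, 0, -0.0002, 0, 0.5], [-0.0015, 0, -0.0002, 0, 0.5], [-0.0015, 0, -0.0002, 0, 0.5]]}}

```text
time: 5.2
ee_pos: [0.4628, 0.0567, 0.0693]
orientation: [-0.0, -0.024, 1.0, 0.0]
wrist_force: [-1.3, -0.9, 1.0]
opening: 0.497
finger_force: 0.6
```

Request:
{"method": "carry_out", "body": {"increments": [[-0.002, 0, -0.0003, 0, 0.5], [-0.002, 0, -0.0003, 0, 0.5], [-0.002, 0, -0.0003, 0, 0.5], [-0.002, 0, -0.0003, 0, 0.5], [-0.002, 0, -0.0003, 0, 0.5]]}}

```text
time: 5.62
ee_pos: [0.4729, 0.0572, 0.0708]
orientation: [0.0, -0.024, 1.0, 0.0]
wrist_force: [-1.4, -1.0, 0.3]
opening: 0.498
finger_force: 0.6
```

Request:
{"method": "carry_out", "body": {"increments": [[-0.002, 0, -0.0003, 0, 0.5], [-0.002, 0, -0.0003, 0, 0.5], [-0.002, 0, -0.0003, 0, 0.5], [-0.002, 0, -0.0003, 0, 0.5], [-0.002, 0, -0.0003, 0, 0.5]]}}

```text
time: 6.03
ee_pos: [0.4829, 0.0577, 0.0723]
orientation: [0.0, -0.024, 1.0, 0.0]
wrist_force: [-0.2, -0.4, 0.4]
opening: 0.501
finger_force: 0.6
```

Request:
{"method": "carry_out", "body": {"increments": [[-0.002, 0, -0.0003, 0, 0.5], [-0.002, 0, -0.0003, 0, 0.5], [-0.002, 0, -0.0003, 0, 0.5], [-0.002, 0, -0.0003, 0, 0.5], [-0.002, 0, -0.0003, 0, 0.5]]}}

```text
time: 6.45
ee_pos: [0.4928, 0.0582, 0.0738]
orientation: [-0.0, -0.024, 1.0, 0.0]
wrist_force: [-0.7, 0.3, 0.5]
opening: 0.492
finger_force: 0.6
```

```bash
python3 go.py "(.591,.0621,.087)"; python3 - <<'E'
from bench import manip
import cv2,numpy as np
a=manip.snapshot("side")["img"][120:270,240:440];b=manip.snapshot("top")["img"][110:260,230:430]
cv2.imwrite("pics/c2.png",cv2.convertScaleAbs(cv2.resize(np.hstack([a,b]),None,fx=2,fy=2,interpolation=cv2.INTER_CUBIC)[:,:,::-1],alpha=1.5))
E
```

```text
t 6.45 p [0.4928 0.0582 0.0738] F [-0.69  0.34  0.5 ] open 0.49 xhead -177.28 z [-0.  0. -1.]
(.591,.0621,.087) tool delta mm [-98.2  -0.7 -13.2]
```

View pics/c2.png

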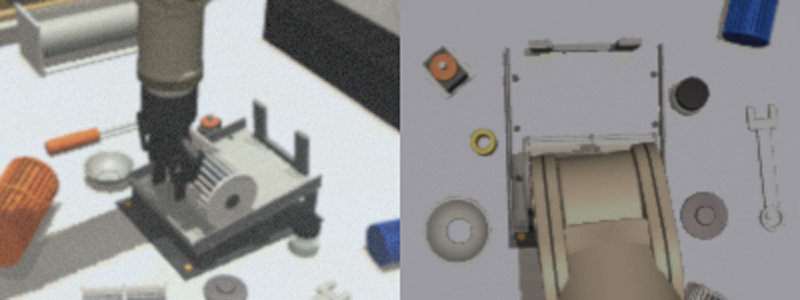

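The drum is rolling up with the fingers behind it (side crop (225,190)). Its front edge in the top crop is level and square, at y≈140. Continuing.

Request:
{"method": "carry_out", "body": {"increments": [[-0.002, 0, -0.0003, 0, 0.5], [-0.002, 0, -0.0003, 0, 0.5], [-0.002, 0, -0.0003, 0, 0.5], [-0.002, 0, -0.0003, 0, 0.5], [-0.002, 0, -0.0003, 0, 0.5]]}}

```text
time: 6.97
ee_pos: [0.5028, 0.0586, 0.0753]
orientation: [-0.0, -0.024, 1.0, 0.0]
wrist_force: [-0.7, -0.9, 0.4]
opening: 0.504
finger_force: 0.6
```

Request:
{"method": "carry_out", "body": {"increments": [[-0.002, 0, -0.0003, 0, 0.5], [-0.002, 0, -0.0003, 0, 0.5], [-0.002, 0, -0.0003, 0, 0.5], [-0.002, 0, -0.0003, 0, 0.5], [-0.002, 0, -0.0003, 0, 0.5]]}}

```text
time: 7.38
ee_pos: [0.5128, 0.0591, 0.0768]
orientation: [-0.0, -0.024, 1.0, 0.0]
wrist_force: [-0.8, -0.6, -0.3]
opening: 0.496
finger_force: 0.6
```

Request:
{"method": "carry_out", "body": {"increments": [[-0.002, 0, -0.0003, 0, 0.5], [-0.002, 0, -0.0003, 0, 0.5], [-0.002, 0, -0.0003, 0, 0.5], [-0.002, 0, -0.0003, 0, 0.5], [-0.002, 0, -0.0003, 0, 0.5]]}}

```text
time: 7.8
ee_pos: [0.5228, 0.0596, 0.0784]
orientation: [0.0, -0.024, 1.0, 0.0]
wrist_force: [-1.1, -0.8, 1.0]
opening: 0.499
finger_force: 0.6
```

Request:
{"method": "carry_out", "body": {"increments": [[-0.002, 0, -0.0003, 0, 0.5], [-0.002, 0, -0.0003, 0, 0.5], [-0.002, 0, -0.0003, 0, 0.5], [-0.002, 0, -0.0003, 0, 0.5], [-0.002, 0, -0.0003, 0, 0.5]]}}

```text
time: 8.22
ee_pos: [0.5328, 0.0601, 0.0798]
orientation: [0.0, -0.024, 1.0, 0.0]
wrist_force: [-0.4, 0.1, 1.1]
opening: 0.503
finger_force: 0.6
```

Request:
{"method": "carry_out", "body": {"increments": [[-0.002, 0, -0.0003, 0, 0.5], [-0.002, 0, -0.0003, 0, 0.5], [-0.002, 0, -0.0003, 0, 0.5], [-0.002, 0, -0.0003, 0, 0.5], [-0.002, 0, -0.0003, 0, 0.5]]}}

```text
time: 8.63
ee_pos: [0.5428, 0.0605, 0.0813]
orientation: [-0.0, -0.024, 1.0, 0.0]
wrist_force: [0.3, -0.4, 0.4]
opening: 0.502
finger_force: 0.6
```

Request:
{"method": "carry_out", "body": {"increments": [[-0.002, 0, -0.0003, 0, 0.5], [-0.002, 0, -0.0003, 0, 0.5], [-0.002, 0, -0.0003, 0, 0.5], [-0.002, 0, -0.0003, 0, 0.5], [-0.002, 0, -0.0003, 0, 0.5]]}}

```text
time: 9.05
ee_pos: [0.5528, 0.061, 0.0828]
orientation: [-0.0, -0.024, 1.0, 0.0]
wrist_force: [-0.9, -0.0, 0.8]
opening: 0.5
finger_force: 0.6
```

Request:
{"method": "carry_out", "body": {"increments": [[-0.002, 0, -0.0003, 0, 0.5], [-0.002, 0, -0.0003, 0, 0.5], [-0.002, 0, -0.0003, 0, 0.5], [-0.002, 0, -0.0003, 0, 0.5], [-0.002, 0, -0.0003, 0, 0.5]]}}

```text
time: 9.47
ee_pos: [0.5628, 0.0615, 0.0843]
orientation: [-0.0, -0.024, 1.0, 0.0]
wrist_force: [-1.5, 0.3, 0.7]
opening: 0.496
finger_force: 0.6
```

Request:
{"method": "carry_out", "body": {"increments": [[-0.002, 0, -0.0003, 0, 0.5], [-0.002, 0, -0.0003, 0, 0.5], [-0.0015, 0, -0.0002, 0, 0.5], [-0.0015, 0, -0.0002, 0, 0.5], [-0.001, 0, -0.0001, 0, 0.5]]}}

```text
time: 9.88
ee_pos: [0.5707, 0.0619, 0.0854]
orientation: [0.0, -0.024, 1.0, 0.0]
wrist_force: [-0.4, 0.3, 0.7]
opening: 0.502
finger_force: 0.7
```

```bash
python3 go.py "(.591,.0621,.087)"; python3 - <<'E'
from bench import manip
import cv2,numpy as np
a=manip.snapshot("side")["img"][130:250,270:430];b=manip.snapshot("top")["img"][110:230,250:410]
cv2.imwrite("pics/c3.png",cv2.convertScaleAbs(cv2.resize(np.hstack([a,b]),None,fx=2.5,fy=2.5,interpolation=cv2.INTER_CUBIC)[:,:,::-1],alpha=1.5))
E
```

```text
t 9.8833 p [0.5707 0.0619 0.0854] F [-0.37  0.25  0.69] open 0.5 xhead -177.28 z [ 0.  0. -1.]
(.591,.0621,.087) tool delta mm [-20.2  -0.7  -1.6]
```

View pics/c3.png

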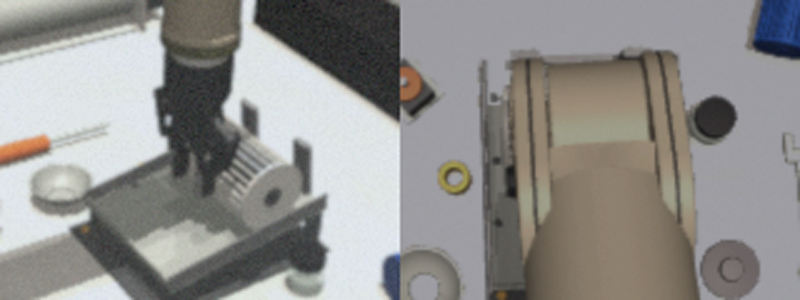

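The drum is near the top, with a gap to the uprights still visible in the side crop. Slowing for contact.

Request:
{"method": "carry_out", "body": {"increments": [[-0.0015, 0, -0.0002, 0, 0.5], [-0.0015, 0, -0.0002, 0, 0.5], [-0.0015, 0, -0.0002, 0, 0.5], [-0.0015, 0, -0.0002, 0, 0.5], [-0.0015, 0, -0.0002, 0, 0.5]]}}

```text
time: 10.4
ee_pos: [0.5782, 0.0622, 0.0864]
orientation: [-0.0, -0.024, 1.0, 0.0]
wrist_force: [-1.6, -0.2, 1.4]
opening: 0.501
finger_force: 0.6
```

Request:
{"method": "carry_out", "body": {"increments": [[-0.001, 0, -0.0001, 0, 0.5], [-0.001, 0, -0.0001, 0, 0.5], [-0.001, 0, -0.0002, 0, 0.5], [-0.001, 0, -0.0001, 0, 0.5], [-0.001, 0, -0.0001, 0, 0.5]]}}

```text
time: 10.82
ee_pos: [0.5831, 0.0624, 0.087]
orientation: [0.0, -0.024, 1.0, 0.0]
wrist_force: [-2.1, -0.2, 0.2]
opening: 0.503
finger_force: 0.6
```

Request:
{"method": "carry_out", "body": {"increments": [[-0.0007, 0, -0.0001, 0, 0.5], [-0.0007, 0, -0.0001, 0, 0.5], [-0.0007, 0, -0.0001, 0, 0.5], [-0.0007, 0, -0.0001, 0, 0.5], [-0.0007, 0, -0.0001, 0, 0.5]]}}

```text
time: 11.23
ee_pos: [0.5866, 0.0626, 0.0875]
orientation: [0.0, -0.024, 1.0, 0.0]
wrist_force: [-1.4, 0.1, 1.1]
opening: 0.497
finger_force: 0.6
```

Request:
{"method": "carry_out", "body": {"increments": [[-0.0005, 0, 0, 0, 0.5], [-0.0005, 0, -0.0001, 0, 0.5], [-0.0005, 0, 0, 0, 0.5], [-0.0005, 0, -0.0001, 0, 0.5], [-0.0005, 0, 0, 0, 0.5]]}}

```text
time: 11.65
ee_pos: [0.5891, 0.0627, 0.0877]
orientation: [0.0, -0.024, 1.0, 0.0]
wrist_force: [-0.9, 0.3, 1.3]
opening: 0.502
finger_force: 0.6
```

Request:
{"method": "carry_out", "body": {"increments": [[-0.0004, 0, 0, 0, 0.5], [-0.0004, 0, -0.0001, 0, 0.5], [-0.0004, 0, 0, 0, 0.5], [-0.0004, 0, -0.0001, 0, 0.5], [-0.0004, 0, 0, 0, 0.5]]}}

```text
time: 12.07
ee_pos: [0.591, 0.0628, 0.0879]
orientation: [-0.0, -0.024, 1.0, 0.0]
wrist_force: [-2.7, -0.3, 1.1]
opening: 0.501
finger_force: 1.1
```

Request:
{"method": "carry_out", "body": {"increments": [[-0.0002, 0, 0, 0, 0.5], [-0.0002, 0, 0, 0, 0.5], [-0.0002, 0, 0, 0, 0.5], [0, 0, 0, 0, 0.5], [0, 0, 0, 0, 0.5]]}}

```text
time: 12.48
ee_pos: [0.5911, 0.0628, 0.0878]
orientation: [-0.001, -0.024, 1.0, 0.0]
wrist_force: [-5.3, 0.1, 3.9]
opening: 0.499
finger_force: 2.5
```

Request:
{"method": "carry_out", "body": {"increments": [[-0.0003, 0, 0, 0, 0.5], [-0.0003, 0, 0, 0, 0.5], [0, 0, 0, 0, 0.5], [0, 0, 0, 0, 0.5], [0, 0, 0, 0, 0.5]]}}

```text
time: 12.9
ee_pos: [0.5912, 0.0628, 0.0877]
orientation: [-0.001, -0.024, 1.0, 0.0]
wrist_force: [-7.6, 0.2, 4.7]
opening: 0.503
finger_force: 3.9
```

```bash
python3 go.py; python3 - <<'E'
from bench import manip
import cv2,numpy as np
print(manip.observe()["moment"].round(2))
a=manip.snapshot("side")["img"][140:240,290:420]
print(manip.observe()["wrist_force"].round(2))
b=manip.snapshot("top")["img"][110:210,260:390]
cv2.imwrite("pics/c4.png",cv2.convertScaleAbs(cv2.resize(np.hstack([a,b]),None,fx=3,fy=3,interpolation=cv2.INTER_CUBIC)[:,:,::-1],alpha=1.6))
E
```

```text
t 12.9 p [0.5912 0.0628 0.0877] F [-7.61  0.24  4.73] open 0.5 xhead -177.29 z [-0.002  0.    -1.   ]
[-0.18  1.57 -0.23]
[-8.14 -0.13  4.98]
```

View pics/c4.png

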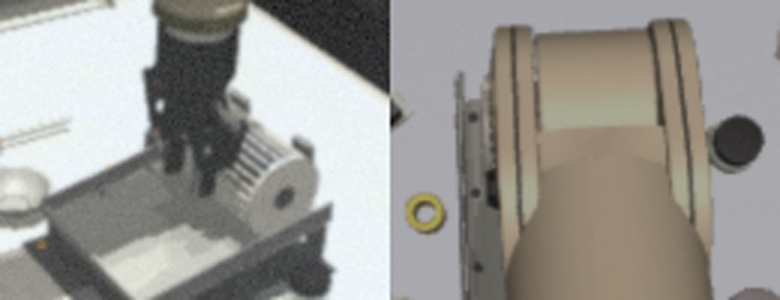

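The drum is at the uprights with an 8 N push. The yaw moment of −0.23 N·m shows the load sits mainly on the −y finger, so I'll trim the tool yaw slightly to share the push.

Request:
{"method": "carry_out", "body": {"increments": [[0, 0, 0, 0.2, 0.5], [-0.0001, 0, 0, 0.2, 0.5], [0, 0, 0, 0, 0.5], [0, 0, 0, 0, 0.5], [0, 0, 0, 0, 0.5]]}}

```text
time: 13.42
ee_pos: [0.5912, 0.0629, 0.0876]
orientation: [-0.001, -0.02, 1.0, 0.0]
wrist_force: [-8.2, -0.0, 3.1]
opening: 0.501
finger_force: 3.8
```

```bash
python3 go.py; python3 -c "
from bench import manip
o=manip.observe();print(o['moment'].round(3),o['finger_force'])"
```

```text
t 13.4167 p [0.5912 0.0629 0.0876] F [-8.22 -0.02  3.14] open 0.5 xhead -177.67 z [-0.002  0.    -1.   ]
[-0.076  1.61   0.107] 3.7944751605391502
```

Request:
{"method": "carry_out", "body": {"increments": [[0, 0, 0, -0.1, 0.5], [0, 0, 0, 0, 0.5], [0, 0, 0, 0, 0.5], [0, 0, 0, 0, 0.5], [0, 0, 0, 0, 0.5]]}}

```text
time: 13.83
ee_pos: [0.5912, 0.0628, 0.0876]
orientation: [-0.001, -0.021, 1.0, 0.0]
wrist_force: [-6.9, -0.0, 3.5]
opening: 0.498
finger_force: 3.8
```

Request:
{"method": "carry_out", "body": {"increments": [[0, 0, 0, 0, 0.5], [0, 0, 0, 0, 0.5], [0, 0, 0, 0, 0.5], [0, 0, 0, 0, 0.5], [0, 0, 0, 0, 0.5]]}}

```text
time: 14.25
ee_pos: [0.5912, 0.0628, 0.0876]
orientation: [-0.001, -0.021, 1.0, 0.0]
wrist_force: [-7.3, -0.6, 3.2]
opening: 0.499
finger_force: 3.8
```

```bash
python3 go.py; python3 -c "
from bench import manip
o=manip.observe();print(o['moment'].round(3),o['finger_force'])
import cv2
b=manip.snapshot('side')['img'][140:240,310:410]
cv2.imwrite('pics/c5.png',cv2.convertScaleAbs(cv2.resize(b,None,fx=5,fy=5,interpolation=cv2.INTER_CUBIC)[:,:,::-1],alpha=1.8))"
```

```text
t 14.25 p [0.5912 0.0628 0.0876] F [-7.28 -0.64  3.25] open 0.5 xhead -177.58 z [-0.002  0.    -1.   ]
[-0.114  1.493 -0.025] 3.753347396850586
```

View pics/c5.png

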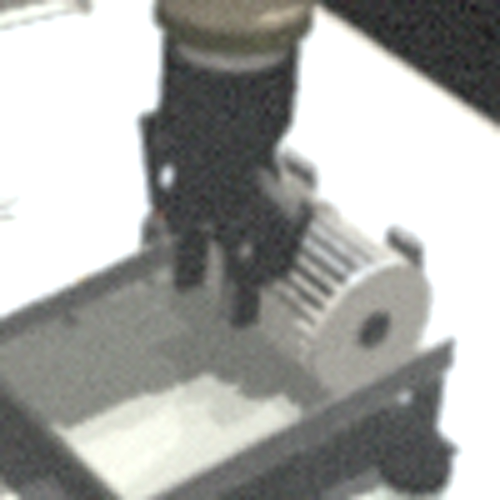

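The drum touches both uprights, seen at crop (300,175) and (405,245). The push is balanced and steady at about 7 N, with the yaw moment near zero. Handing in.

```bash
python3 -c "
from bench import manip
print(manip.finish_job())"
```

```text
the job is handed in; nothing more can be done
None
```

I pushed the drum up the ramp without gripping or lifting it and handed the job in at 14.3 s; it sits against both uprights of the stop, the fingers hold it there with a steady push of about 7 N, and I saw no bystander part moved in the pictures.

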